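Clamp the chopping board: touch plus an eighth of a turn

ROBOT

A 6-joint arm with a two-finger parallel gripper is mounted at the origin on a cart in front of the work surface, level with it; the furniture and walls round the work are solid. World frame = base frame: x ahead of the robot, y to its left, z up, the work surface at z = 0. Lengths are in m, angles in rad, forces in N, time in s.
With the tool pointing down it reaches from about 0.375 to 0.9 m from the base axis. Payload 3.1 kg.
Tool frame: the origin (TCP) lies on the centre line of the jaws, within the pads' length; the fingertips stand 22 mm ahead of it and the grasp point (between the pads) lies 3 mm ahead of it; z points along the fingers, x is the direction in which the jaws open and shut, and the axes are right-handed (so a half turn about z gives the same grasp; the last joint's range is limited). The gripper opens to 87 mm and grips with 3 to 60 N. Pads are 19 mm wide; open, the fingers measure 117 mm over their backs; the gripper's body (75 mm by 190 mm) begins 51 mm behind the grasp point.
Start: joints at [1.105, 0.527, 1.433, -0, 1.181, -0.178], TCP at [0.177, 0.599, 0.245] pointing down, gripper open.
Joint ranges: [-3.08, 3.08], [-0.75, 2.2], [0.22, 2.44], [-1.43, 4.57], [0, 2.65], [-2.85, 2.85]. Speed limits (rad/s): [2.79, 2.79, 3.14, 3.14, 3.14, 3.14].

INTERFACE

Orientations are given as a unit quaternion [x, y, z, w].
In Python, from rig import robot, camera, order gives the robot as it stands.
- The arm moves only by the shell command python3 -m pendant 'ROWS' [OPENING] [FORCE]. ROWS is JSON, a list of rows, each a list of 2 entries, a list of its own where there are three numbers: the shift along the tool's x, y, z in mm, then the turn about the tool's z in degrees. A call has 1 to 8 rows; each row shifts and turns the commanded pose from where the row before left it, along the tool's axes as they then stand; what a row does not reach is not made up. A row lasts 1/8 s, in which the tool goes at most 62.5 mm and 10.7 degrees, less where a joint would pass 70% of its speed; a pose out of reach is approached as far as the arm can. A call with a gripper value outside its range is refused whole. OPENING is the finger opening in mm, from 0 to 87, set as the call begins (- or left out, the last holds). The fingers move at their own pace and stop on an object; FORCE is the grip in N (left out, the last holds). Time passes only in rows, so rows that do not move let the fingers close. It gives the time, the measured TCP pose, the force and the opening at its end, in the units of the state.
- robot.get_obs(): the state, without advancing time (a new reading comes with each control period).
- camera(name): name is "scene" or "top" or "wrist"; returns a dict with "pixels" (480x640x3 uint8, blue, green, red), "mtx" (3x3 intrinsics, pixels), "R" (3x3) and "t" (3): a world point X has camera coordinates R X + t. Camera axes: x right, y down, z forward; pixel columns grow to the right and rows downward; lengths in m; the calibration is good to about 2 mm. A picture is of the moment at which its call begins. There is no depth.
- order.hand_in(): hands the job in, once; it reports no verdict.
The state is a dict: "time": time; "q": joint angles; "joint_velocities": joint speeds; "joint_torque": joint torques, N m; "position": TCP position; "tool_rot": TCP orientation; "ft_force": force on the tool from outside, world axes, zero at the start; "moment": the same for the moment, N m; "grip_width": finger opening in m.
Only numpy, scipy, OpenCV 4.12 (cv2) and the standard library are available. Lean on these libraries where they do the work, as an engineer would, in place of code of your own. Each camera call takes 0.05 s, during which the arm holds its last target. There are 200 camera calls.

TASK

Fix the chopping board to the worktop with the hold-down clamp whose pad stands over it: turn that clamp's knob clockwise until the pad just touches the board, then add one eighth of a turn, without overtightening, and let go. Leave the spare clamp, which has no board under it, alone, and do not shift the board.

Things in the scene. Friction and masses are not known exactly. Their poses are not given: they have to be found in the camera images.
- board_clamp_knob (a joint): Knob of the clamp over the board, in rad, growing clockwise seen from above. Starts at -0.65 to -0.30; stops at -0.75 and 1.5. 0: the pad just touches the board and the knob's bar lies in line with the clamp's arm; below 0 the gap is 10 mm per rad. Above 0 a spring pushes the pad, 7 N at 0.785 (1/8 turn). Friction 0.13 N m, with spring 0.2; it stays where left and keeps its height.
- board_clamp_grip (a point): Grip point on that knob's upright axis, 115 mm above the worktop. The knob is a black bar 56 mm long, 16 mm wide, top at 129 mm, bottom at 90 mm, on a round foot 38 mm across. The point turns with it: x along the bar, y across its width, z up. The steel clamp is fixed: a level arm 32 mm wide, top at 84 mm, runs from the knob away from the robot (+x, within 20 degrees) to a column 100 mm off.
- board: Wooden chopping board 150 x 200 x 20 mm (x, y, z), 0.9 kg, loose on the worktop; origin at the centre of its underside. Knob and pad (a 30 mm rubber disc) of its clamp are above it, about 25 mm on the +x side of its centre. A marker pen lies on its near part.
- spare_clamp_mark (a point): Point on top of the spare clamp's knob, 25 mm from that knob's axis along its bar, 129 mm above the worktop. The spare clamp is the same as the other, its knob at any start angle, but it has no board under it. Not to be turned.
Mind the look-alikes: they are no part of the job. What is shaped like the part that bears board_clamp_knob but purple is not meant.

How it is judged:
On the way:
1. the pad of the board's clamp touches the board (value of joint board_clamp_knob above 0 rad), for 0.05 s.
At the end, for the whole second after the job is handed in: The knob over the board stands an eighth of a turn (45 degrees, give or take 15) clockwise past the point where the pad touched, and the board is within 20 mm of where it lay (value of joint board_clamp_knob between 0.525 and 1.045 rad and distance of board from where it was at the start of the episode below 0.02 m).
It fails at once if the board's clamp is overtightened (more than 70 degrees past touching) (value of joint board_clamp_knob above 1.222 rad).
It fails at once if the spare clamp's knob is turned (by more than about 20 degrees) (distance of spare_clamp_mark from where it was at the start of the episode above 0.008 m).
It fails at once if the board is shifted by more than 30 mm (distance of board from where it was at the start of the episode above 0.03 m).
It also fails if it takes over 32 s, if anything falls off the work surface, if the arm or the gripper's body presses on something with over 40 N, if the wrist force passes 120 N, or if a joint passes its speed limit or range.

## Working session

There is one attempt and no reset: what is moved stays moved. The work goes in short steps, Python scripts to look and compute and a shell command to move; the robot and the scene stay as the last step left them, time stands still between calls to the robot, and variables do not carry over. Pictures are saved under pics/ and viewed, about 8 in all and at most 12, crops included, and the job is handed in when it is done.

```bash
mkdir -p pics; cat > h.py <<'E'
import numpy as np,cv2
from rig import robot,camera,order
def snap(n,f):
    c=camera(n); cv2.imwrite('pics/'+f,c['pixels']); np.savez('pics/'+f+'.npz',**c); return c
def back(f,u,v,z):
    c=np.load('pics/'+f+'.npz'); d=c['R'].T@np.linalg.solve(c['mtx'],[u,v,1.]); o=-c['R'].T@c['t']
    return o+d*(z-o[2])/d[2]
def proj(f,X):
    c=np.load('pics/'+f+'.npz'); p=c['mtx']@(c['R']@np.array(X)+c['t']); return p[:2]/p[2]
E
python3 - <<'E'
from h import *
snap('top','top1.png');snap('scene','scene1.png');o=robot.get_obs();print(o)
E
```

```text
{'time': 0.1, 'q': array([ 1.10448228e+00,  5.28357934e-01,  1.43378819e+00, -1.31993197e-05,
        1.18141025e+00, -1.78490762e-01]), 'joint_velocities': array([-0.00052181, -0.0014535 , -0.00191142,  0.0002976 ,  0.00184252,
        0.00070836]), 'joint_torque': array([-2.26548136e-04, -4.40983415e+01, -1.77149445e+01,  6.34635589e-02,
        5.33581234e-02, -3.99128044e-05]), 'position': array([0.17709894, 0.59872939, 0.24367437]), 'tool_rot': array([ 8.01205240e-01,  5.98388836e-01, -8.75764529e-04,  4.43990233e-04]), 'ft_force': array([-0.40119142, -0.35024926,  0.62152709]), 'moment': array([ 0.02634517,  0.01957728, -0.00072158]), 'grip_width': 0.08711215201069687}
```

View pics/top1.png

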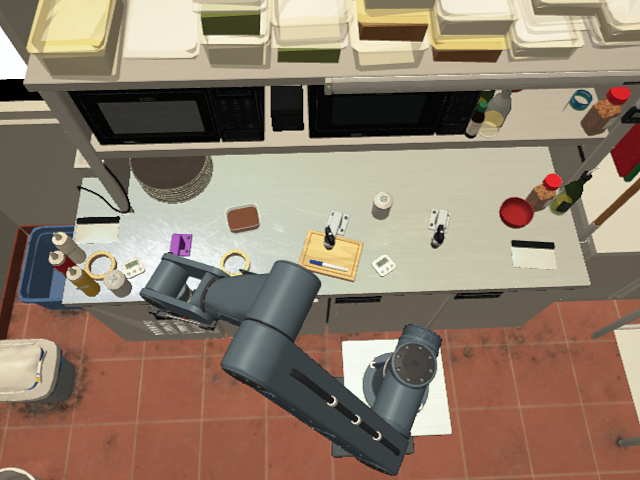

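View pics/scene1.png

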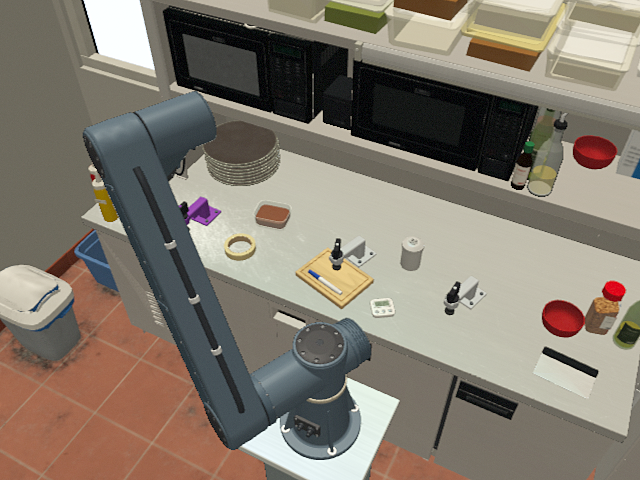

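The board with its clamp is at about (330,238) in top, with the pen on the near part of the board. The spare clamp is at (438,238) and the purple look-alike at (180,245). Next I'll enlarge the board clamp.

```bash
python3 - <<'E'
from h import *
a=cv2.imread('pics/top1.png')[200:290,290:380]; b=cv2.imread('pics/scene1.png')[220:310,290:380]
cv2.imwrite('pics/c1.png',np.hstack([cv2.resize(x,(400*1,400),interpolation=cv2.INTER_CUBIC) for x in (a,b)]))
for p in [(329,232),(329,237)]: print(back('top1.png',*p,.129))
print(back('scene1.png',337,241,.129))
print(back('top1.png',331,256,.02))
E
```

```text
[0.47759507 0.18771139 0.129     ]
[0.45943015 0.18859773 0.129     ]
[0.48585759 0.18915086 0.129     ]
[0.43724017 0.17910279 0.02      ]
```

View pics/c1.png

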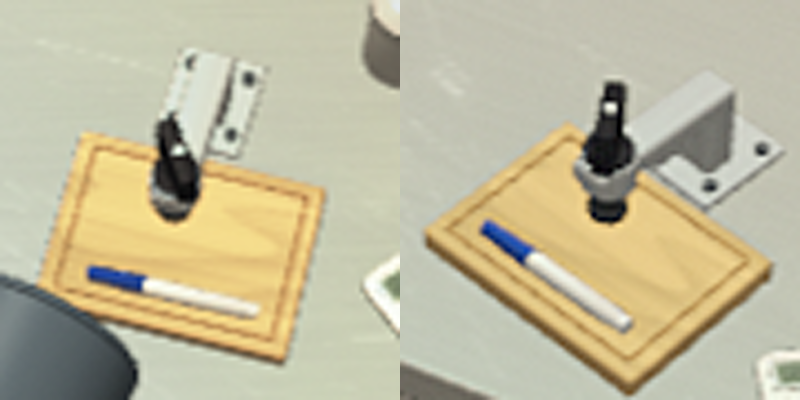

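The knob top is near (0.465,0.188) and the arm runs roughly along +x, so I'll move above it and look with the wrist camera.

```bash
python3 -m pendant '[[[-40,45,-10],0],[[-40,45,-10],0],[[-40,45,-10],0],[[-40,45,-10],0],[[-40,45,0],0],[[-40,45,0],0],[[-40,45,0],0],[[-20,30,0],0]]' 87 && python3 -m pendant '[[[0,0,0],0],[[0,0,0],0]]' && python3 - <<'E'
from h import *
snap('wrist','w1.png');snap('top','top2.png');print(robot.get_obs()['position'],robot.get_obs()['tool_rot'])
E
```

```text
time: 1.1
position: [0.4238, 0.2113, 0.2844]
tool_rot: [0.802, 0.597, -0.0, 0.0]
ft_force: [-0.1, -0.2, 0.4]
grip_width: 0.0868
time: 1.35
position: [0.4222, 0.2139, 0.2842]
tool_rot: [0.801, 0.598, -0.001, -0.001]
ft_force: [-0.6, -0.3, -0.1]
grip_width: 0.087
[0.42193387 0.21452888 0.28435481] [ 8.00743536e-01  5.99007094e-01 -3.89965263e-04 -3.72863898e-04]
```

View pics/w1.png

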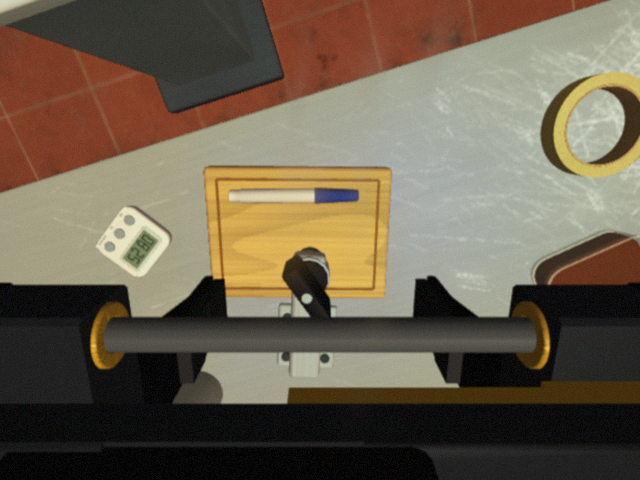

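The board is at (205–390, 167–298) and the knob bar runs from (290,268) down to about (325,318), partly hidden by the gripper rod. I'll move ahead along tool y to see all of it.

```bash
python3 -m pendant '[[[0,40,0],0],[[0,40,0],0],[[0,0,0],0],[[0,0,0],0]]' && python3 - <<'E'
from h import *
c=snap('wrist','w2.png')
cv2.imwrite('pics/c2.png',cv2.resize(c['pixels'][130:330,200:440],None,fx=3,fy=3,interpolation=cv2.INTER_CUBIC));print(proj('w2.png',[.465,.188,.129]), -c['R'].T@c['t'])
E
```

```text
time: 1.95
position: [0.4982, 0.1919, 0.2841]
tool_rot: [0.801, 0.599, -0.001, -0.001]
ft_force: [-0.1, 0.5, 0.0]
grip_width: 0.0868
[303.65255931 188.66555937] [0.42891707 0.2121389  0.42381128]
```

View pics/c2.png

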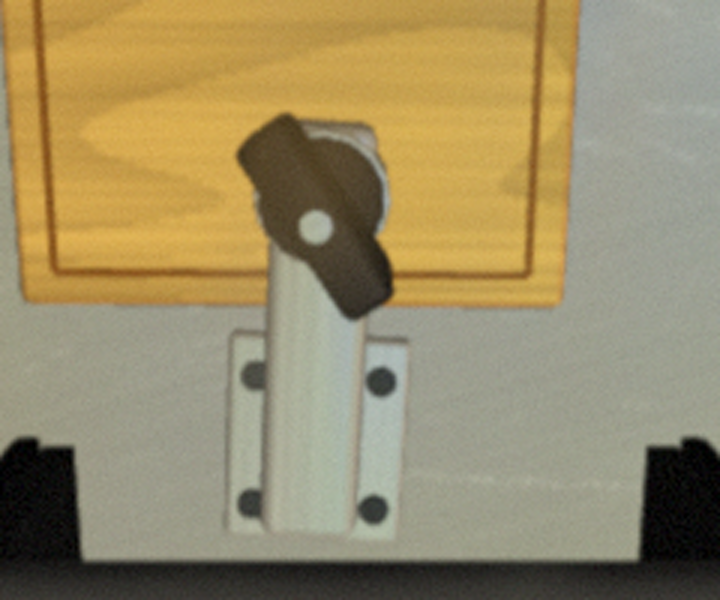

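The bar's ends are at crop (264,134) and (369,305), which is full-image (288,174.7) and (323,231.7). The arm's edges run straight down from there.

```bash
python3 - <<'E'
from h import *
P=lambda u,v,z:back('w2.png',200+u/3,130+v/3,z)
a,b=P(264,134,.129),P(369,305,.129);print(a,b,(a+b)/2,np.linalg.norm(b-a),np.degrees(np.arctan2(*(b-a)[[1,0]])))
print('dot',P(316,227,.129))
for e in [((272,280),(266,515)),((366,330),(354,520))]:
  s,t=[P(*x,.084) for x in e];print('arm',s,t,np.degrees(np.arctan2(*(t-s)[[1,0]])))
for x in [(30,302),(562,305)]:print('board far corner',P(*x,.02))
# purely-python check: board frame edges seen in top
print(np.degrees(np.arctan2(*(P(30,302,.02)-P(562,305,.02))[[1,0]])))
# scene/top consistency
m=(a+b)/2
print(proj('top1.png',m),proj('scene1.png',m))
o=robot.get_obs();q=o['tool_rot'];from scipy.spatial.transform import Rotation as R
M=R.from_quat(q).as_matrix();print('tcp',o['position'],'jaw yaw',np.degrees(np.arctan2(M[1,0],M[0,0])),'shift tool mm',M.T@(np.array([m[0],m[1],.118])-o['position'])*1e3)
E
```

```text
[0.45129871 0.17962181 0.129     ] [0.50232071 0.19273392 0.129     ] [0.47680971 0.18617786 0.129     ] 0.0526799048569829 14.412517961344465
dot [0.47815703 0.18533861 0.129     ]
arm [0.49757255 0.16353793 0.084     ] [0.57153625 0.13802823 0.084     ] -19.029051474524984
arm [0.52092823 0.18663984 0.084     ] [0.58127537 0.16488865 0.084     ] -19.82090881990489
board far corner [0.49337961 0.0670511  0.02      ]
board far corner [0.54938056 0.25320101 0.02      ]
-106.74328045760711
[329.4757003  232.20098947] [336.57484363 243.22665002]
tcp [0.49803398 0.19188005 0.28420252] jaw yaw 73.60336792575964 shift tool mm [-11.36024391 -18.42960969 166.24547457]
```

The bar is at yaw 14.4° and the arm at −19.4°, so the knob stands at about −34° (−0.59 rad, within its start range). The axis is at (0.4775,0.186), with the dot, bar and arm line all agreeing. I'll align the jaws first and then descend.

```bash
python3 -m pendant '[[[-11.5,-18,0],0],[[0,0,0],-10.3],[[0,0,0],-10.3],[[0,0,0],-10.3],[[0,0,20],0],[[0,0,20],0],[[0,0,0],0],[[0,0,0],0]]' 50 && python3 - <<'E'
from h import *
from scipy.spatial.transform import Rotation as R
o=robot.get_obs();M=R.from_quat(o['tool_rot']).as_matrix();print('yaw',np.degrees(np.arctan2(M[1,0],M[0,0])),M[:,2],o['q'],M.T@(np.array([.4775,.1858,.118])-o['position'])*1e3)
c=snap('wrist','w3.png')
cv2.imwrite('pics/c3.png',c['pixels'][100:420,120:520])
E
```

```text
time: 3.0
position: [0.4789, 0.1855, 0.2452]
tool_rot: [0.612, 0.79, 0.0, 0.0]
ft_force: [0.4, -0.0, -0.7]
grip_width: 0.0499
yaw 104.46146564229714 [ 6.67218884e-04  1.48525024e-04 -9.99999766e-01] [ 1.51762037e-01  3.77131177e-01  1.70851140e+00  5.28114342e-05
  1.05526807e+00 -1.67146051e+00] [  0.60075943  -1.39999254 127.23285303]
```

View pics/c3.png

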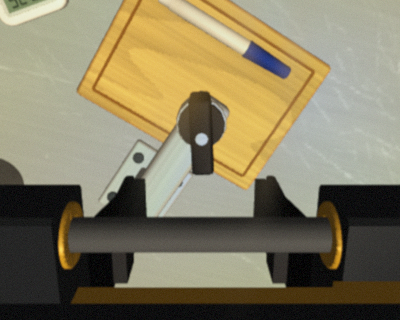

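The bar stands vertical in the picture, centred between the fingers (x≈201), so it is aligned. I'll descend and grip.

```bash
python3 -m pendant '[[[0,0,30],0],[[0,-1,30],0],[[0,0,30],0],[[0,0,25],0],[[0,0,12],0],[[0,0,0],0],[[0,0,0],0]]' 50 && python3 -m pendant '[[[0,0,0],0],[[0,0,0],0],[[0,0,0],0],[[0,0,0],0],[[0,0,0],0],[[0,0,0],0]]' 10 50
```

```text
time: 3.92
position: [0.4791, 0.185, 0.1185]
tool_rot: [0.613, 0.79, 0.001, 0.001]
ft_force: [-1.1, -0.3, 0.2]
grip_width: 0.05
time: 4.68
position: [0.4779, 0.1862, 0.1177]
tool_rot: [0.613, 0.79, 0.001, -0.001]
ft_force: [-1.1, 5.8, 1.9]
grip_width: 0.0156
```

The jaws hold the bar at 15.6 mm. I'll turn 60° clockwise first, then check.

```bash
python3 -m pendant '[[[0,0,0],8],[[0,0,0],8],[[0,0,0],8],[[0,0,0],8],[[0,0,0],8],[[0,0,0],8],[[0,0,0],8],[[0,0,0],4]]' && python3 -m pendant '[[[0,0,0],0],[[0,0,0],0]]' && python3 - <<'E'
from h import *
from scipy.spatial.transform import Rotation as R
o=robot.get_obs();M=R.from_quat(o['tool_rot']).as_matrix();print('yaw',np.degrees(np.arctan2(M[1,0],M[0,0])),o['moment'],o['position'],o['grip_width'])
c=snap('wrist','w4.png')
cv2.imwrite('pics/c4.png',c['pixels'][100:420,120:520])
E
```

```text
time: 5.68
position: [0.4776, 0.1851, 0.1177]
tool_rot: [0.926, 0.377, -0.0, -0.0]
ft_force: [-1.8, 1.2, 3.3]
grip_width: 0.0154
time: 5.92
position: [0.4777, 0.1851, 0.1177]
tool_rot: [0.926, 0.378, -0.0, -0.0]
ft_force: [-2.8, 2.2, 3.8]
grip_width: 0.0155
yaw 44.434209842233926 [ 0.30861385  0.35711137 -0.03684848] [0.47766737 0.1851116  0.11766597] 0.015549684271522006
```

View pics/c4.png

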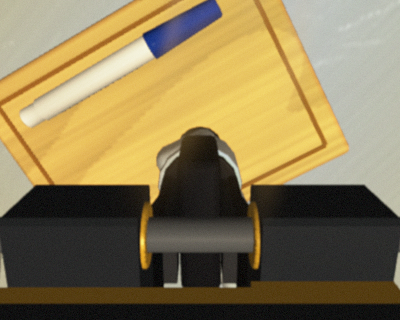

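The bar has turned with the jaws and is still vertical in the tool view at x≈200. I'll turn the last 19°, release and rise.

```bash
python3 -m pendant '[[[0,0,0],7],[[0,0,0],7],[[0,0,0],5],[[0,0,0],0],[[0,0,0],0]]' && python3 -m pendant '[[[0,0,0],0],[[0,0,0],0],[[0,0,0],0],[[0,0,0],0]]' 45 && python3 -m pendant '[[[0,0,-30],0],[[0,0,-40],0],[[0,0,-40],0],[[0,0,-40],0],[[0,20,-16],0],[[0,20,0],0],[[0,0,0],0],[[0,0,0],0]]' 87 && python3 - <<'E'
from h import *
c=snap('wrist','w5.png')
cv2.imwrite('pics/c5.png',cv2.resize(c['pixels'][80:330,180:460],None,fx=2.4,fy=2.4,interpolation=cv2.INTER_CUBIC))
E
```

```text
time: 6.6
position: [0.4774, 0.1849, 0.1176]
tool_rot: [0.975, 0.221, -0.001, -0.0]
ft_force: [-3.3, 2.8, 5.8]
grip_width: 0.0155
time: 7.1
position: [0.4785, 0.1847, 0.1175]
tool_rot: [0.976, 0.22, 0.0, 0.0]
ft_force: [0.8, -0.2, 0.5]
grip_width: 0.0426
time: 8.1
position: [0.4945, 0.1486, 0.2821]
tool_rot: [0.976, 0.22, -0.002, -0.0]
ft_force: [0.5, -0.4, 0.7]
grip_width: 0.087
```

View pics/c5.png

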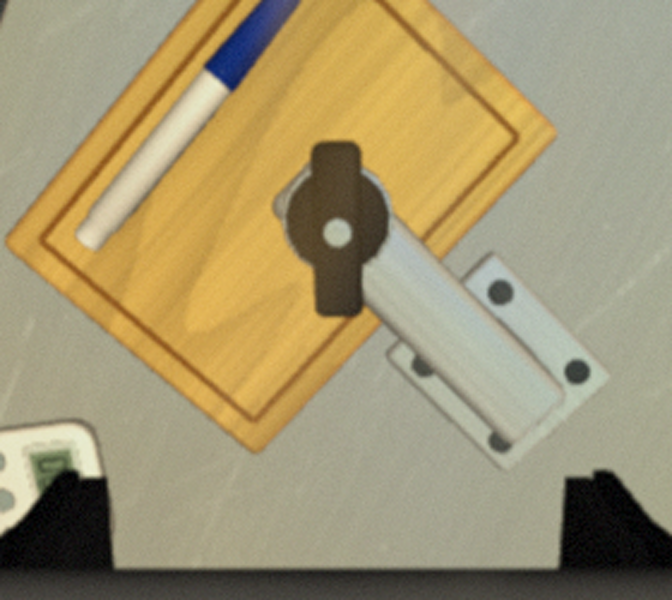

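The bar runs from (337,145) to (340,316) in the crop. The arm edges run (400,225)→(563,392) and (365,300)→(510,440), and the far board corners are at (556,132) and (258,453).

```bash
python3 - <<'E'
from h import *
P=lambda u,v,z:back('w5.png',180+u/2.4,80+v/2.4,z)
ang=lambda s,t:np.degrees(np.arctan2(*(t-s)[[1,0]]))
print('bar',ang(P(337,145,.129),P(340,316,.129)))
print('arm',ang(P(400,225,.084),P(563,392,.084)),ang(P(365,300,.084),P(510,440,.084)))
print('corners',P(556,132,.02),P(258,453,.02))
E
```

```text
bar -63.59439810438556
arm -19.540655678964814 -18.767669105936548
corners [0.54885389 0.25208976 0.02      ] [0.49349409 0.06567785 0.02      ]
```

```bash
python3 -c "
from rig import order
print(order.hand_in())"
```

```text
the job is handed in; nothing more can be done
None
```

I gripped the knob of the clamp over the board, turned it 79° clockwise (about 34° to touch, then 45°), let go, rose clear and handed the job in at about 8 s of the 32 s allowed.

- **Knob:** the last wrist picture puts the bar at −63.6° and the clamp arm at −19.2°. That is about 44° past touching, inside the 30–60° window.
- **Board:** its two visible far corners are within about 1.5 mm of where they were before I touched the knob, which is close to the limit of the calibration.
- **Forces:** the readings at the end of each move stayed below about 8 N.
- **Spare clamp:** I never went near it, but I did not re-measure it at the end.

No check failed. One measurement was slightly off: the bar's length came out at 53 mm instead of 56 mm, which I put down to its rounded ends.

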